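# Find the full screw tin

## Robot

A 6-joint arm with a two-finger parallel gripper is mounted at the origin on the work surface. World frame = base frame: x ahead of the robot, y to its left, z up, the work surface at z = 0. Lengths are in mm, angles in rad, forces in N, time in s.
With the tool pointing down it reaches from about 325 to 900 mm from the base axis. Payload 6.1 kg.
Tool frame: the origin (TCP) lies midway between the tips of the shut fingers; the grasp point (between the pads) lies 19 mm behind it (manip.grip_depth is the z of the grasp point in the tool frame, in mm); z points along the fingers, y is the line along which they close (so a half turn about z gives the same grasp; the last joint's range is limited). The gripper opens to 87 mm and grips with 3 to 60 N. Pads are 19 mm wide; open, the fingers measure 117 mm over their backs; the gripper's body (75 mm by 190 mm) begins 51 mm behind the grasp point.
Start: joints at [-1.257, 0.22, 1.526, -0, 1.395, -0.126], TCP at [266.091, -565.518, 222.538] pointing down, gripper open.
Joint ranges: [-2.98, 2.98], [-0.91, 2.08], [0.09, 2.57], [-1.24, 4.39], [0.2, 2.65], [-2.68, 2.68]. Speed limits (rad/s): [2.57, 2.57, 3.01, 3.14, 3.14, 3.14].

## Interface

Orientations are given as a unit quaternion [x, y, z, w].
In Python, from plant import manip, cams, silhouettes gives the robot as it stands. The module is installed in compiled form; this text tells all that it offers.
- The arm moves only by the tool apply_moves, never from a script. Its argument "series" is a list of rows, each a list of 3 entries, a list of its own where there are three numbers: the shift along the world's x, y, z each as a share of 0.025 m, from -1 to 1, then the turn, a rotation vector about the world's x, y, z each as a share of 6 degrees, from -1 to 1, then the opening, from 0 (shut) to 1 (fully open). A call has exactly 10 rows; each row shifts and turns the commanded pose from where the row before left it; what a row does not reach is not made up. A row lasts 1/12 s, in which the tool goes at most 41.7 mm and 7.16 degrees, less where a joint would pass 70% of its speed; a pose out of reach is approached as far as the arm can. A call with a number of a shift or a turn outside -1 to 1 is refused whole. A call with a gripper value outside its range is refused whole. The fingers move at their own pace and stop on an object; "grip_force" is the grip in N (left out, the last holds). Time passes only in rows, so rows that do not move let the fingers close, or fill a call up. It gives the time, the measured TCP pose, the force, the opening and the grip force at its end, in the units of the state.
- manip.sense(): the state, without advancing time (a new reading comes with each control period).
- cams.grab_frame(name): name is "side" or "top"; returns a dict with "pixels" (384x512x3 uint8, red, green, blue), "intrinsics" (3x3 intrinsics, pixels), "distortion" ([k1, k2, p1, p2, k3] as OpenCV has them; the pictures are not rectified), "cam_to_world" (4x4, takes a point from camera to world coordinates). Camera axes: x right, y up, looking along -z (the intrinsics and any distortion apply to the point x, -y, -z); pixel columns grow to the right and rows downward; lengths in mm; the calibration is good to about 2 mm. A picture is of the moment at which its call begins. There is no depth.
- manip.job_done(): hands the job in; it is judged then, once.
Trained networks look in the newest picture that a camera, given by its name, has taken for a name from the list of things; names that differ only in an ending like _2 or _b are one class to them, and where a whole thing is asked for, a point or a joint stands for the part that bears it (a point fixed in the world has none). Each returns a list of dicts, best first, with "score" (0 to 1); they miss things now and then, are a little off and sometimes report something else, mostly with a low value. They report only what shows in the picture. A call takes as long as a camera call. They do not tell look-alikes from the thing itself.
- silhouettes(label, camera): "pixels" (384x512 bool, what is visible of it) and "rect" ([left, top, right, bottom] in pixels, round what is visible of it).
The state is a dict: "t": time; "joint_pos": joint angles; "dq": joint speeds; "tau": joint torques, N m; "eef_pos": TCP position; "tool_rot": TCP orientation; "contact_force": force on the tool from outside, world axes, zero at the start; "wrist_torque": the same for the moment, N m; "width": finger opening in mm; "grip_force": force on a finger pad.
Only numpy, scipy, OpenCV 4.12 (cv2) and the standard library are available. Lean on these libraries where they do the work, as an engineer would, in place of code of your own. Each camera call takes 0.05 s, during which the arm holds its last target. There are 200 camera calls.

## Task

Only one of the three identical screw tins on the garage bench is still full. Feel which one by its weight as you lift it, and stand that one upright in the empty half of the wooden tray, setting it down rather than dropping it. The two empty tins must end up standing upright where they stood.

Things in the scene. Friction and masses are not known exactly. Their poses are not given: they have to be found in the camera images.
- tin_a_center (a point): One of three like lidded screw tins (lid fixed on), 56 mm across, 80 mm tall, standing on the bench; this point is its centre, 40 mm above its underside, z up its axis. One of the three is full, 0.45 to 0.55 kg; two are empty, 0.09 to 0.11 kg each. Which is full changes each time and only its weight shows it. A wider flat grey tin, a shorter glass jar with a black lid and a wrench nearby are not part of the job.
- tin_b_center (a point): One of three like lidded screw tins (lid fixed on), 56 mm across, 80 mm tall, standing on the bench; this point is its centre, 40 mm above its underside, z up its axis. One of the three is full, 0.45 to 0.55 kg; two are empty, 0.09 to 0.11 kg each. Which is full changes each time and only its weight shows it. A wider flat grey tin, a shorter glass jar with a black lid and a wrench nearby are not part of the job.
- tin_c_center (a point): One of three like lidded screw tins (lid fixed on), 56 mm across, 80 mm tall, standing on the bench; this point is its centre, 40 mm above its underside, z up its axis. One of the three is full, 0.45 to 0.55 kg; two are empty, 0.09 to 0.11 kg each. Which is full changes each time and only its weight shows it. A wider flat grey tin, a shorter glass jar with a black lid and a wrench nearby are not part of the job.
- tray_cell (a point): The middle of the inner floor of the empty half of a low wooden tray that is fixed to the bench. The floor is 8 mm above the bench, the walls 8 mm thick with their rims 25 mm above the bench. The tray measures 134 x 252 mm, its long side along this point's y axis; the empty half is the one towards +y, 118 mm (x) by 114 mm (y) inside. The other half, towards -y, holds wood offcuts. z is up.
There are look-alikes about, which are no part of the job. What is shaped like the part that bears tin_c_center but orange is not meant. What is shaped like the part that bears tin_b_center but blue is not meant.

How it is judged (in metres and radians):
At the end, for the whole second after the job is handed in: The full tin stands (the tray bears its weight, over 2.9 N) upright (within about 10 degrees) on the floor of the tray's empty half, its centre within 40 mm of the middle of that half; both empty tins stand upright on the bench within 50 mm of where they started; all are at rest (((horizontal distance between tin_a_center and tray_cell below 0.04 m and z of tin_a_center in the frame of tray_cell between 0.034 and 0.047 m and contact force between tin_a and tray above 2.9 N and distance of each of tin_b_center, tin_c_center from where it was at the start of the episode below 0.05 m) or (horizontal distance between tin_b_center and tray_cell below 0.04 m and z of tin_b_center in the frame of tray_cell between 0.034 and 0.047 m and contact force between tin_b and tray above 2.9 N and distance of each of tin_a_center, tin_c_center from where it was at the start of the episode below 0.05 m) or (horizontal distance between tin_c_center and tray_cell below 0.04 m and z of tin_c_center in the frame of tray_cell between 0.034 and 0.047 m and contact force between tin_c and tray above 2.9 N and distance of each of tin_a_center, tin_b_center from where it was at the start of the episode below 0.05 m)) and angle between each of tin_a_center, tin_b_center, tin_c_center's own z axis and vertical below 0.17 rad and linear speed of each of tin_a, tin_b, tin_c below 0.02 m/s); the robot touches nothing.
It fails at once if a tin is tipped over (angle between any of tin_a_center, tin_b_center, tin_c_center's own z axis and vertical above 0.8 rad).
It fails at once if a tin is dropped into the tray (moving faster than 0.8 m/s there) ((horizontal distance between tin_a_center and tray_cell below 0.06 m and height (world z) of tin_a_center below 0.1 m and linear speed of tin_a above 0.8 m/s) or (horizontal distance between tin_b_center and tray_cell below 0.06 m and height (world z) of tin_b_center below 0.1 m and linear speed of tin_b above 0.8 m/s) or (horizontal distance between tin_c_center and tray_cell below 0.06 m and height (world z) of tin_c_center below 0.1 m and linear speed of tin_c above 0.8 m/s)).
It also fails if it takes over 62 s, if anything falls off the work surface, if the arm or the gripper's body presses on something with over 40 N, if the wrist force passes 120 N, or if a joint passes its speed limit or range.

## Working session

There is one attempt and no reset: what is moved stays moved. The work goes in short steps, Python scripts to look and compute and a tool call to move; the robot and the scene stay as the last step left them, time stands still between calls to the robot, and variables do not carry over. Pictures are saved under pics/ and viewed, at most 10 in all, crops included, and the job is handed in when it is done.

Besides the shell and the picture viewer there is one more tool, called after "Request:" by a JSON object that holds its "api" and its "payload". apply_moves: Moves the arm, as the interface text tells. Its arguments: {"type":"object","properties":{"series":{"type":"array","items":{"type":"array"}},"grip_force":{"type":"number"}},"required":["series"]}

```bash
mkdir -p pics; cat > h.py <<'E'
import numpy as np, cv2
from plant import manip, cams, silhouettes
def ray(f,uv):
    K=np.array(f["intrinsics"],float);d=np.array(f["distortion"],float);T=np.array(f["cam_to_world"],float)
    p=cv2.undistortPoints(np.array(uv,float).reshape(-1,1,2),K,d).reshape(-1,2)
    D=np.c_[p[:,0],-p[:,1],-np.ones(len(p))]@T[:3,:3].T
    return T[:3,3],D
def at_z(f,uv,z):
    o,D=ray(f,uv); return o+D*((z-o[2])/D[:,2])[:,None]
def proj(f,P):
    K=np.array(f["intrinsics"],float);d=np.array(f["distortion"],float);T=np.array(f["cam_to_world"],float)
    c=(np.atleast_2d(P)-T[:3,3])@T[:3,:3]
    c=c*[1,-1,-1]
    return cv2.projectPoints(c,np.zeros(3),np.zeros(3),K,d)[0].reshape(-1,2)
def save(f,name): cv2.imwrite("pics/"+name,cv2.cvtColor(f["pixels"],cv2.COLOR_RGB2BGR))
E
python3 - <<'E'
from h import *
for n in("top","side"):
    f=cams.grab_frame(n);save(f,n+"0.png");print(n,np.round(f["cam_to_world"],2).tolist())
    for l in("tin_a_center","tray_cell"):
        try:
            for s in silhouettes(l,n):
                ys,xs=np.nonzero(s["pixels"]);print(n,l,round(s["score"],2),s["rect"],xs.mean().round(1),ys.mean().round(1),f["pixels"][s["pixels"]].mean(0).round())
        except Exception as e: print(n,l,e)
print(manip.sense(), manip.grip_depth)
E
```

```text
top [[0.0, 0.99, -0.13, 394.06], [-1.0, -0.0, -0.02, 77.91], [-0.02, 0.13, 0.99, 877.12], [0.0, 0.0, 0.0, 1.0]]
top tin_a_center 0.96 [266.3, 187.2, 294.5, 212.8] 278.5 199.8 [112. 110. 108.]
top tray_cell 0.78 [337.8, 167.0, 450.1, 247.1] 393.7 206.9 [119.  91.  59.]
side [[-0.93, 0.22, -0.28, 309.1], [-0.35, -0.55, 0.76, 634.04], [0.02, 0.8, 0.59, 521.87], [0.0, 0.0, 0.0, 1.0]]
side tin_a_center 0.89 [253.0, 185.5, 280.0, 228.7] 267.6 204.7 [116. 117. 115.]
side tray_cell 0.68 [257.3, 128.4, 347.9, 185.9] 303.5 158.1 [132. 109.  82.]
{'t': 0.3, 'joint_pos': array([-1.25708048e+00,  2.20694410e-01,  1.52687625e+00, -3.97755492e-05,
        1.39470102e+00, -1.26087717e-01]), 'dq': array([ 1.08255095e-04, -7.68896181e-04, -1.54922959e-03,  1.53846400e-03,
        8.98638113e-05, -1.69492742e-03]), 'tau': array([ 1.41476583e-03, -4.93930507e+01, -3.87000668e+01,  6.97716814e-02,
        5.24415344e-02, -1.12579471e-04]), 'eef_pos': array([ 266.02436452, -565.31671962,  222.15575854]), 'tool_rot': array([ 9.75918061e-01,  2.18137164e-01, -5.12975608e-05, -3.36188415e-04]), 'contact_force': array([-0.49657566,  0.9774661 , -0.37201874]), 'wrist_torque': array([-0.01972544,  0.02991216,  0.01370021]), 'grip_force': 0.0, 'width': 86.8280978023508} -18.700000000000003
```

View pics/top0.png

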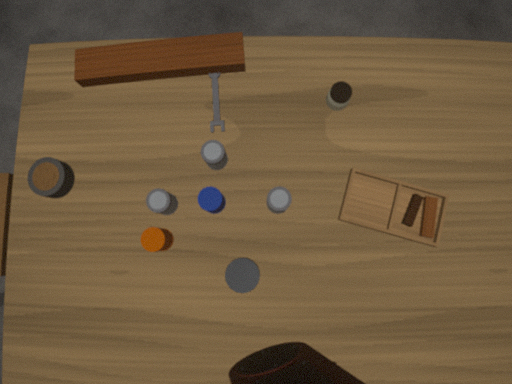

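View pics/side0.png

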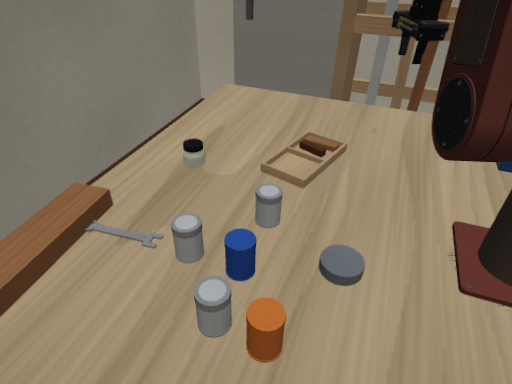

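Top view: the three grey tins are at (213,153), (158,201) and (279,199). What could be taken for them is the blue tin (210,199), the orange tin (153,239), the flat grey tin (242,275) and the glass jar (340,95). The tray's empty half is on the left, at about (369,200), with the offcuts at (420,212). I choose the three grey lidded tins and check them in a crop with the fit overlaid.

```bash
python3 - <<'E'
from h import *
from scipy.optimize import minimize, least_squares
F={n:cams.grab_frame(n) for n in("top","side")}
f=F["top"]
def cyl(c,r=28,h=80):
    a=np.linspace(0,2*np.pi,48,endpoint=False);o=np.c_[r*np.cos(a)+c[0],r*np.sin(a)+c[1]]
    return np.r_[np.c_[o,o[:,0]*0],np.c_[o,o[:,0]*0+h]]
def mask(f,c):
    m=np.zeros((384*4,512*4),np.uint8);h=cv2.convexHull((proj(f,cyl(c))*4+1.5).astype(np.float32)).round().astype(np.int32)
    cv2.fillPoly(m,[h],1);return m>0
S={n:silhouettes("tin_a_center",n) for n in F}
for n in S:
    for s in S[n]: print(n,round(s["score"],2),s["rect"])
out={}
for k,uv in dict(P=(213,153),Q=(158,201),R=(279,199)).items():
    g=at_z(f,[uv],80)[0][:2]
    ms={}
    for n in F:
        p=proj(F[n],[[*g,40]])[0]
        for s in S[n]:
            r=s["rect"]
            if abs((r[0]+r[2])/2-p[0])<14 and abs((r[1]+r[3])/2-p[1])<14: ms[n]=cv2.resize(s["pixels"].astype(np.uint8),None,fx=4,fy=4,interpolation=0)>0;break
    # per-camera fit and joint
    res={}
    for name,cs in [("top",["top"]),("side",["side"]),("both",list(ms))]:
        if not all(c in ms for c in cs): continue
        cost=lambda c:-np.mean([ (mask(F[n],c)&ms[n]).sum()/(mask(F[n],c)|ms[n]).sum() for n in cs])
        r=minimize(cost,g,method="Nelder-Mead",options=dict(initial_simplex=[g,g+[8,0],g+[0,8]],xatol=.3,fatol=1e-4,maxfev=60));res[name]=r.x.round(1).tolist(),round(-r.fun,3)
    print(k,g.round(1),res);out[k]=res.get("both",res.get("top"))[0] if res else g
# tray
q=at_z(f,[(351,170),(445,187),(437,244),(340,221)],25);print("eye corners",q.round(1).tolist())
s=silhouettes("tray_cell","top")[0]
ct=max(cv2.findContours(s["pixels"].astype(np.uint8),0,2)[0],key=len).reshape(-1,2)
W=at_z(f,ct,25)[:,:2].astype(np.float32);print("rect",cv2.minAreaRect(W))
(cx,cy),_,_=cv2.minAreaRect(W)
b=cv2.boxPoints(cv2.minAreaRect(W))
im=f["pixels"].copy();im=cv2.resize(im,None,fx=4,fy=4,interpolation=cv2.INTER_CUBIC)
for c in out.values():
    h=cv2.convexHull((proj(f,cyl(c))*4+1.5).astype(np.float32)).astype(np.int32);cv2.polylines(im,[h],1,(255,0,0),1)
    h=(proj(f,cyl(c)[48:])*4+1.5).astype(np.int32);cv2.polylines(im,[h],1,(255,255,0),1)
h=(proj(f,np.c_[b,[25]*4])*4+1.5).astype(np.int32);cv2.polylines(im,[h],1,(0,255,0),1)
cr=im[520:1020,560:1840];cr=cv2.resize(cr,(800,312),interpolation=cv2.INTER_AREA)
cv2.imwrite("pics/crop1.png",cv2.cvtColor(cr,cv2.COLOR_RGB2BGR))
E
```

```text
top 0.97 [265.9, 184.5, 292.7, 214.1]
side 0.59 [251.2, 186.5, 282.9, 230.5]
P [596.5 192.2] {'both': ([596.5, 192.2], np.float64(nan))}
Q [483.3 318.1] {'both': ([483.3, 318.1], np.float64(nan))}
R [488.1  38.5] {'top': ([489.0, 37.8], np.float64(0.964)), 'side': ([493.0, 36.8], np.float64(0.963)), 'both': ([490.2, 37.9], np.float64(0.922))}
eye corners [[567.0, -143.6, 25.0], [524.6, -381.0, 25.0], [383.4, -351.4, 25.0], [440.7, -112.3, 25.0]]
rect ((474.4195861816406, -248.03236389160156), (256.3018798828125, 135.7971954345703), 74.10723876953125)
  return _methods._mean(a, axis=axis, dtype=dtype,
  ret = ret.dtype.type(ret / rcount)
```

View pics/crop1.png

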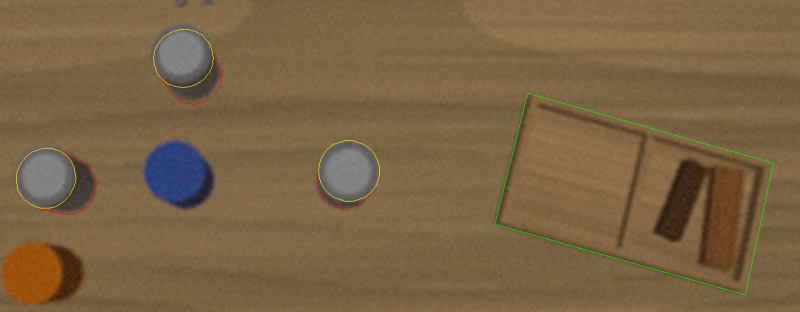

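The overlays sit on all three grey tins, and the green box sits on the tray. Positions in mm: R≈(490,38), P≈(596,193), Q≈(483,318), cell middle ≈(491,-189). Moving to R first, keeping the tool yaw.

Request:
{"api": "apply_moves", "payload": {"series": [[[0.3,0.8,0],[0,0,0],1],[[0.3,0.8,0],[0,0,0],1],[[0.3,0.8,0],[0,0,0],1],[[0.3,0.8,0],[0,0,0],1],[[0.3,0.8,0],[0,0,0],1],[[0.3,0.8,0],[0,0,0],1],[[0.3,0.8,0],[0,0,0],1],[[0.3,0.8,0],[0,0,0],1],[[0.3,0.8,0],[0,0,0],1],[[0.3,0.8,0],[0,0,0],1]], "grip_force": 20}}

```text
t: 1.38
eef_pos: [341.3, -364.6, 222.7]
tool_rot: [0.976, 0.218, 0.0, 0.0]
contact_force: [0.4, -1.4, 0.5]
width: 87.1
grip_force: 0.0
```

Request:
{"api": "apply_moves", "payload": {"series": [[[0.3,0.8,0],[0,0,0],1],[[0.3,0.8,0],[0,0,0],1],[[0.3,0.8,0],[0,0,0],1],[[0.3,0.8,0],[0,0,0],1],[[0.3,0.8,0],[0,0,0],1],[[0.3,0.8,0],[0,0,0],1],[[0.3,0.8,0],[0,0,0],1],[[0.3,0.8,0],[0,0,0],1],[[0.3,0.8,0],[0,0,0],1],[[0.3,0.8,0],[0,0,0],1]]}}

```text
t: 2.22
eef_pos: [416.4, -164.5, 222.8]
tool_rot: [0.976, 0.218, 0.0, 0.0]
contact_force: [1.2, -0.3, -0.1]
width: 87.0
grip_force: 0.0
```

Request:
{"api": "apply_moves", "payload": {"series": [[[0.3,0.8,0],[0,0,0],1],[[0.3,0.8,0],[0,0,0],1],[[0.3,0.8,0],[0,0,0],1],[[0.3,0.8,0],[0,0,0],1],[[0.3,0.8,0],[0,0,0],1],[[0.3,0.8,0],[0,0,0],1],[[0.3,0.8,0],[0,0,0],1],[[0.3,0.8,0],[0,0,0],1],[[0.3,0.8,0],[0,0,0],1],[[0,0,0],[0,0,0],1]]}}

```text
t: 3.05
eef_pos: [484.4, 17.3, 222.8]
tool_rot: [0.976, 0.219, 0.001, -0.001]
contact_force: [0.6, 0.7, 0.5]
width: 86.8
grip_force: 0.0
```

Request:
{"api": "apply_moves", "payload": {"series": [[[0.22,0.83,0],[0,0,0],1],[[0,0,-0.8],[0,0,0],1],[[0,0,-0.9],[0,0,0],1],[[0,0,-0.9],[0,0,0],1],[[0,0,-0.9],[0,0,0],1],[[0,0,-0.9],[0,0,0],1],[[0,0,-0.9],[0,0,0],1],[[0,0,-0.9],[0,0,0],1],[[0,0,-0.8],[0,0,0],1],[[0,0,-0.6],[0,0,0],1]]}}

```text
t: 3.88
eef_pos: [488.0, 34.7, 30.8]
tool_rot: [0.976, 0.218, -0.001, -0.0]
contact_force: [0.0, -0.1, -0.3]
width: 86.8
grip_force: 0.0
```

Request:
{"api": "apply_moves", "payload": {"series": [[[0,0,0],[0,0,0],1],[[0,0,0],[0,0,0],0.6],[[0,0,0],[0,0,0],0.5],[[0,0,0],[0,0,0],0.5],[[0,0,0],[0,0,0],0.5],[[0,0,0],[0,0,0],0.4],[[0,0,0],[0,0,0],0.4],[[0,0,0],[0,0,0],0.4],[[0,0,0],[0,0,0],0.4],[[0,0,0],[0,0,0],0.4]]}}

```text
t: 4.72
eef_pos: [489.5, 35.5, 33.2]
tool_rot: [0.976, 0.218, 0.0, -0.0]
contact_force: [-2.1, 1.2, 5.3]
width: 55.4
grip_force: 20.0
```

Request:
{"api": "apply_moves", "payload": {"series": [[[0,0,0.3],[0,0,0],0.4],[[0,0,0.4],[0,0,0],0.4],[[0,0,0.4],[0,0,0],0.4],[[0,0,0.3],[0,0,0],0.4],[[0,0,0],[0,0,0],0.4],[[0,0,0],[0,0,0],0.4],[[0,0,0],[0,0,0],0.4],[[0,0,0],[0,0,0],0.4],[[0,0,0],[0,0,0],0.4],[[0,0,0],[0,0,0],0.4]]}}

```text
t: 5.55
eef_pos: [488.7, 35.3, 67.1]
tool_rot: [0.976, 0.218, -0.0, -0.0]
contact_force: [0.1, -0.2, -0.8]
width: 55.1
grip_force: 20.0
```

```bash
python3 - <<'E'
from h import *
for i in range(4):
    cams.grab_frame("top");s=manip.sense();print(s["contact_force"].round(2),s["wrist_torque"].round(2),s["width"].round(1),s["eef_pos"].round(1),s["grip_force"])
E
```

```text
Traceback (most recent call last):
AttributeError: 'float' object has no attribute 'round'
```

Reads about −0.8 N, so R is empty, though I'll let the average of a few readings confirm it.

```bash
python3 - <<'E'
from h import *
a=[]
for i in range(4):
    cams.grab_frame("top");a.append(manip.sense()["contact_force"][2])
print(np.round(a,2),manip.sense()["t"])
E
```

```text
[-1.59 -0.74 -1.33 -1.62] 5.8
```

Request:
{"api": "apply_moves", "payload": {"series": [[[0,0,-0.3],[0,0,0],0.4],[[0,0,-0.4],[0,0,0],0.4],[[0,0,-0.4],[0,0,0],0.4],[[0,0,-0.2],[0,0,0],0.4],[[0,0,-0.1],[0,0,0],0.4],[[0,0,0],[0,0,0],0.4],[[0,0,0],[0,0,0],0.8],[[0,0,0],[0,0,0],1],[[0,0,0],[0,0,0],1],[[0,0,0],[0,0,0],1]]}}

```text
t: 6.63
eef_pos: [488.9, 35.2, 32.1]
tool_rot: [0.976, 0.218, -0.0, -0.0]
contact_force: [-0.3, 0.4, 0.3]
width: 74.5
grip_force: 0.0
```

Request:
{"api": "apply_moves", "payload": {"series": [[[0,0,0],[0,0,0],1],[[0,0,0.8],[0,0,0],1],[[0,0,1],[0,0,0],1],[[0,0,1],[0,0,0],1],[[0,0,1],[0,0,0],1],[[0.5,0.7,0.2],[0,0,0],1],[[0.5,0.8,0],[0,0,0],1],[[0.6,0.8,0],[0,0,0],1],[[0.6,0.8,0],[0,0,0],1],[[0.6,0.8,0],[0,0,0],1]]}}

```text
t: 7.47
eef_pos: [559.7, 133.7, 132.5]
tool_rot: [0.976, 0.218, 0.0, 0.0]
contact_force: [0.5, -0.4, 0.2]
width: 87.1
grip_force: 0.0
```

Request:
{"api": "apply_moves", "payload": {"series": [[[0.5,0.8,0],[0,0,0],1],[[0.5,0.8,0],[0,0,0],1],[[0.5,0.8,0],[0,0,0],1],[[0,0,0],[0,0,0],1],[[0,0,0],[0,0,0],1],[[0,0,-0.4],[0,0,0],1],[[0,0,-0.4],[0,0,0],1],[[0,0,0],[0,0,0],1],[[0,0,0],[0,0,0],1],[[0,0,0],[0,0,0],1]]}}

```text
t: 8.3
eef_pos: [596.2, 192.1, 112.2]
tool_rot: [0.976, 0.218, -0.0, 0.0]
contact_force: [-0.5, 0.0, -0.1]
width: 87.1
grip_force: 0.0
```

```bash
python3 - <<'E'
from h import *
f=cams.grab_frame("side");print(manip.sense()["eef_pos"])
cv2.imwrite("pics/s2.png",cv2.cvtColor(cv2.resize(f["pixels"][140:360,120:320],None,fx=2.7,fy=2.7),cv2.COLOR_RGB2BGR))
E
```

```text
[596.59402442 192.28225024 112.66374572]
```

View pics/s2.png

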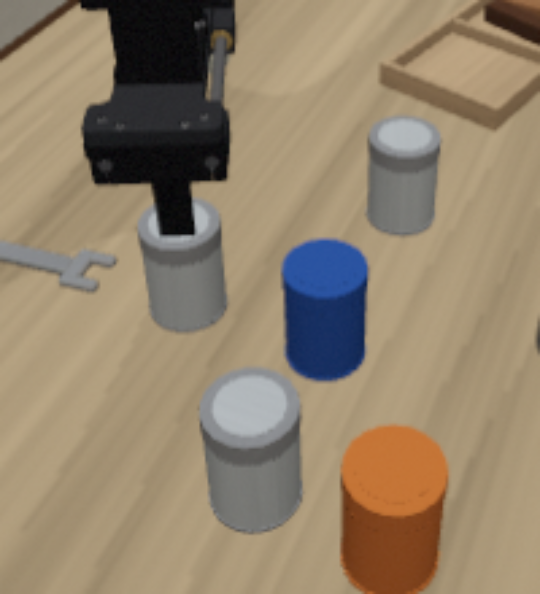

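The crop shows R standing upright at (403,175) and the gripper centred above P at (180,230). Lowering onto P.

Request:
{"api": "apply_moves", "payload": {"series": [[[0,0,-0.6],[0,0,0],1],[[0,0,-0.7],[0,0,0],1],[[0,0,-0.7],[0,0,0],1],[[0,0,-0.7],[0,0,0],1],[[0,0,-0.5],[0,0,0],1],[[0,0,0],[0,0,0],0.6],[[0,0,0],[0,0,0],0.5],[[0,0,0],[0,0,0],0.5],[[0,0,0],[0,0,0],0.4],[[0,0,0],[0,0,0],0.4]]}}

```text
t: 9.18
eef_pos: [597.7, 193.0, 34.0]
tool_rot: [0.976, 0.218, 0.001, 0.0]
contact_force: [0.7, 0.1, 0.6]
width: 61.8
grip_force: 0.0
```

Request:
{"api": "apply_moves", "payload": {"series": [[[0,0,0],[0,0,0],0.4],[[0,0,0],[0,0,0],0.4],[[0,0,0.2],[0,0,0],0.4],[[0,0,0.4],[0,0,0],0.4],[[0,0,0.4],[0,0,0],0.4],[[0,0,0.4],[0,0,0],0.4],[[0,0,0],[0,0,0],0.4],[[0,0,0],[0,0,0],0.4],[[0,0,0],[0,0,0],0.4],[[0,0,0],[0,0,0],0.4]]}}

```text
t: 10.02
eef_pos: [596.0, 192.6, 66.9]
tool_rot: [0.976, 0.218, -0.001, -0.0]
contact_force: [-0.8, -0.6, -5.2]
width: 55.3
grip_force: 20.4
```

```bash
python3 - <<'E'
from h import *
a=[]
for i in range(4):
    cams.grab_frame("top");a.append(manip.sense()["contact_force"][2])
s=manip.sense();print(np.round(a,2),s["t"],s["eef_pos"],s["width"],s["grip_force"])
E
```

```text
[-4.72 -4.96 -4.36 -5.53] 10.2167 [596.17920521 192.6501938   66.92942717] 55.347131493292146 20.37600771524012
```

P weighs about 4.9 N, so it is the full tin. Gripping harder, raising and carrying it over the cell.

Request:
{"api": "apply_moves", "payload": {"series": [[[0,0,0],[0,0,0],0.4],[[0,0,0.3],[0,0,0],0.4],[[0,0,0.6],[0,0,0],0.4],[[0,0,0.7],[0,0,0],0.4],[[0,0,0.7],[0,0,0],0.4],[[0,0,0.7],[0,0,0],0.4],[[0,0,0.7],[0,0,0],0.4],[[-0.1,-0.3,0.3],[0,0,0],0.4],[[-0.2,-0.5,0],[0,0,0],0.4],[[-0.2,-0.7,0],[0,0,0],0.4]], "grip_force": 35}}

```text
t: 11.05
eef_pos: [583.7, 154.9, 167.7]
tool_rot: [0.976, 0.219, 0.0, 0.0]
contact_force: [0.1, -1.2, -5.0]
width: 55.0
grip_force: 35.2
```

Request:
{"api": "apply_moves", "payload": {"series": [[[-0.2,-0.8,0],[0,0,0],0.4],[[-0.2,-0.8,0],[0,0,0],0.4],[[-0.2,-0.8,0],[0,0,0],0.4],[[-0.2,-0.8,0],[0,0,0],0.4],[[-0.2,-0.8,0],[0,0,0],0.4],[[-0.2,-0.8,0],[0,0,0],0.4],[[-0.2,-0.8,0],[0,0,0],0.4],[[-0.2,-0.8,0],[0,0,0],0.4],[[-0.2,-0.8,0],[0,0,0],0.4],[[-0.2,-0.8,0],[0,0,0],0.4]]}}

```text
t: 11.88
eef_pos: [532.0, -46.5, 166.1]
tool_rot: [0.976, 0.218, -0.001, -0.0]
contact_force: [0.5, -1.1, -5.2]
width: 55.0
grip_force: 35.2
```

Request:
{"api": "apply_moves", "payload": {"series": [[[-0.2,-0.8,0],[0,0,0],0.4],[[-0.2,-0.8,0],[0,0,0],0.4],[[-0.2,-0.8,0],[0,0,0],0.4],[[-0.2,-0.7,0],[0,0,0],0.4],[[-0.2,-0.6,0],[0,0,0],0.4],[[-0.2,-0.4,0],[0,0,0],0.4],[[-0.2,-0.2,0],[0,0,0],0.4],[[0,0,0],[0,0,0],0.4],[[0,0,0],[0,0,0],0.4],[[0,0,0],[0,0,0],0.4]]}}

```text
t: 12.72
eef_pos: [499.1, -151.6, 167.4]
tool_rot: [0.976, 0.218, 0.0, -0.0]
contact_force: [0.3, -0.4, -4.6]
width: 54.6
grip_force: 35.2
```

Request:
{"api": "apply_moves", "payload": {"series": [[[-0.1,-0.4,0],[0,0,0],0.4],[[-0.1,-0.6,0],[0,0,0],0.4],[[-0.1,-0.5,0],[0,0,0],0.4],[[0,0,-0.4],[0,0,0],0.4],[[0,0,-0.7],[0,0,0],0.4],[[0,0,-0.8],[0,0,0],0.4],[[0,0,-0.8],[0,0,0],0.4],[[0,0,-0.7],[0,0,0],0.4],[[0,0,-0.4],[0,0,0],0.4],[[0,0,0],[0,0,0],0.4]]}}

```text
t: 13.55
eef_pos: [489.4, -188.5, 69.3]
tool_rot: [0.976, 0.218, -0.002, -0.002]
contact_force: [-1.1, 0.4, -3.9]
width: 54.9
grip_force: 35.3
```

```bash
python3 - <<'E'
from h import *
f=cams.grab_frame("side");print(manip.sense()["eef_pos"])
im=cv2.resize(f["pixels"],None,fx=4,fy=4,interpolation=cv2.INTER_CUBIC)
a=np.deg2rad(74.1);c=np.array([491,-189,8.]);y=np.array([np.cos(a),np.sin(a),0]);x=np.array([y[1],-y[0],0])
b=[c+i*59*x+j*57*y for i,j in((1,1),(1,-1),(-1,-1),(-1,1))]
cv2.polylines(im,[(proj(f,b)*4+1.5).astype(np.int32)],1,(0,255,0),1)
p=(proj(f,c)*4+1.5).astype(int)[0];cv2.circle(im,tuple(int(v) for v in p),5,(255,0,0),1)
cv2.imwrite("pics/s3.png",cv2.cvtColor(im[340:820,860:1460],cv2.COLOR_RGB2BGR))
E
```

```text
[ 490.50161341 -189.03490203   71.05080847]
```

View pics/s3.png

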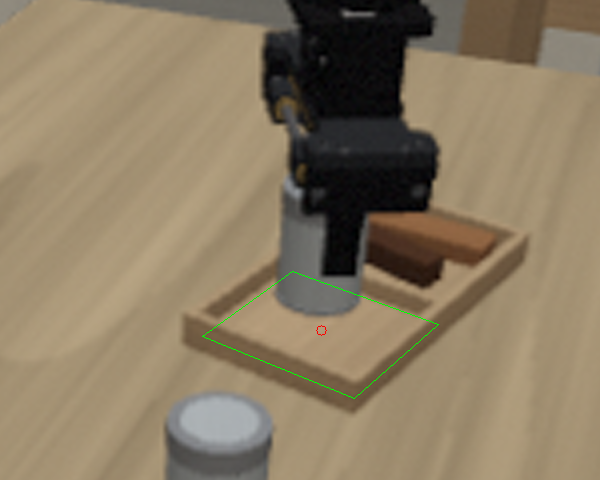

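The side view shows the tin hanging over the cell at about (320,300), clear of the walls. The predicted floor outline sits a few mm too near the camera, so I'll shift about 6 mm in −y, lower slowly and release.

Request:
{"api": "apply_moves", "payload": {"series": [[[0,-0.2,-0.2],[0,0,0],0.4],[[0,0,-0.3],[0,0,0],0.4],[[0,0,-0.2],[0,0,0],0.4],[[0,0,-0.2],[0,0,0],0.4],[[0,0,-0.1],[0,0,0],0.4],[[0,0,-0.1],[0,0,0],0.4],[[0,0,-0.05],[0,0,0],0.4],[[0,0,0],[0,0,0],0.4],[[0,0,0],[0,0,0],0.4],[[0,0,0],[0,0,0],0.4]]}}

```text
t: 14.43
eef_pos: [491.8, -194.9, 44.1]
tool_rot: [0.976, 0.218, 0.0, 0.0]
contact_force: [-0.2, -0.6, -4.7]
width: 54.9
grip_force: 35.3
```

Request:
{"api": "apply_moves", "payload": {"series": [[[0,0,-0.06],[0,0,0],0.4],[[0,0,-0.05],[0,0,0],0.4],[[0,0,-0.04],[0,0,0],0.4],[[0,0,-0.02],[0,0,0],0.4],[[0,0,0],[0,0,0],0.4],[[0,0,0],[0,0,0],0.4],[[0,0,0],[0,0,0],0.4],[[0,0,0],[0,0,0],0.4],[[0,0,0],[0,0,0],0.4],[[0,0,0],[0,0,0],0.4]]}}

```text
t: 15.27
eef_pos: [492.1, -195.1, 41.6]
tool_rot: [0.976, 0.218, 0.0, 0.0]
contact_force: [-6.1, 2.2, 11.5]
width: 55.0
grip_force: 35.2
```

Request:
{"api": "apply_moves", "payload": {"series": [[[0,0,0.04],[0,0,0],0.4],[[0,0,0],[0,0,0],0.4],[[0,0,0],[0,0,0],0.7],[[0,0,0],[0,0,0],0.9],[[0,0,0],[0,0,0],1],[[0,0,0],[0,0,0],1],[[0,0,0],[0,0,0],1],[[0,0,0],[0,0,0],1],[[0,0,0],[0,0,0],1],[[0,0,0],[0,0,0],1]]}}

```text
t: 16.1
eef_pos: [491.5, -194.7, 40.4]
tool_rot: [0.976, 0.218, -0.0, -0.0]
contact_force: [-0.2, -0.2, -0.7]
width: 86.4
grip_force: 0.0
```

Request:
{"api": "apply_moves", "payload": {"series": [[[0,0,0.4],[0,0,0],1],[[0,0,0.7],[0,0,0],1],[[0,0,0.8],[0,0,0],1],[[0,0,0.8],[0,0,0],1],[[0,0,0.8],[0,0,0],1],[[0,0,0.8],[0,0,0],1],[[0,0,0.8],[0,0,0],1],[[0,-0.5,0.8],[0,0,0],1],[[0,-0.8,0],[0,0,0],1],[[0,-0.8,0],[0,0,0],1]]}}

```text
t: 16.93
eef_pos: [492.8, -248.2, 191.2]
tool_rot: [0.976, 0.219, 0.002, 0.002]
contact_force: [-0.3, 0.7, -0.9]
width: 87.1
grip_force: 0.0
```

Request:
{"api": "apply_moves", "payload": {"series": [[[0,-0.8,0],[0,0,0],1],[[0,-0.8,0],[0,0,0],1],[[0,-0.8,0],[0,0,0],1],[[0,-0.8,0],[0,0,0],1],[[0,-0.8,0],[0,0,0],1],[[0,-0.8,0],[0,0,0],1],[[0,-0.8,0],[0,0,0],1],[[0,-0.8,0],[0,0,0],1],[[0,0,0],[0,0,0],1],[[0,0,0],[0,0,0],1]]}}

```text
t: 17.77
eef_pos: [491.3, -408.0, 188.5]
tool_rot: [0.976, 0.217, 0.0, -0.0]
contact_force: [0.0, 0.3, -0.5]
width: 87.0
grip_force: 0.0
```

```bash
python3 - <<'E'
from h import *
f=cams.grab_frame("side");g=cams.grab_frame("top");print(manip.sense()["contact_force"])
a=cv2.resize(f["pixels"][100:350,140:380],(480,500));b=cv2.resize(g["pixels"][130:280,130:450],(800,375))
save(dict(pixels=a),"e1.png");save(dict(pixels=b),"e2.png")
for s in silhouettes("tin_a_center","top"): print(s["score"],s["rect"])
E
```

```text
[ 0.37546109 -0.05363656 -0.70808327]
0.69 [266.2, 186.2, 295.0, 215.4]
```

View pics/e1.png

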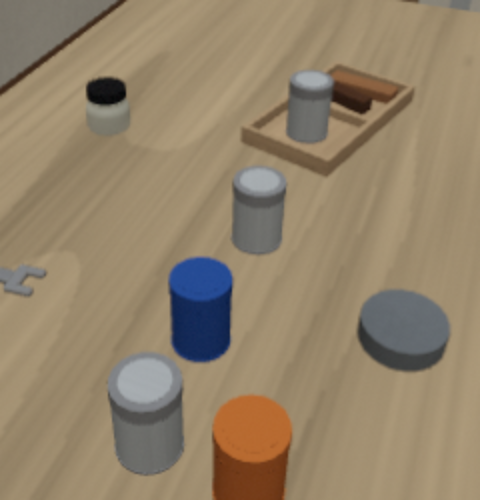

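View pics/e2.png

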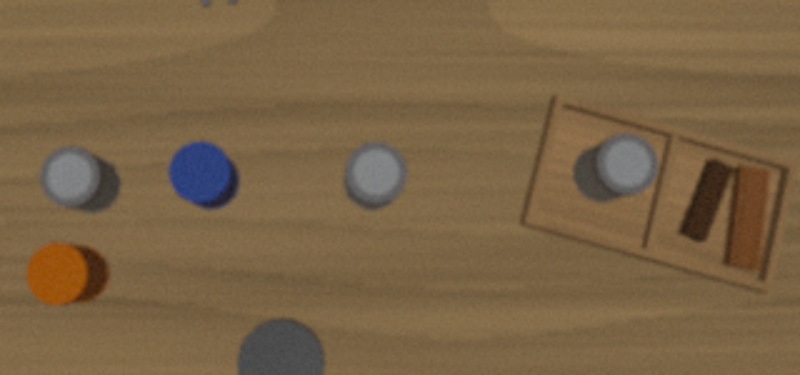

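The full tin stands upright in the empty half: its underside is near (600,173) in the top crop and the cell middle is near (597,172). Both empty tins are upright in place at (375,175) and (72,177). Handing in.

```bash
python3 -c "
from plant import manip
print(manip.job_done())"
```

```text
the job is handed in; nothing more can be done
None
```

I set the full tin (about 4.9 N when lifted) down upright in the tray's empty half, near its middle. The two empty tins stand upright where they started, and I handed the job in at about 18 s; no verdict came back. I lifted only one of the empty tins; the other was never touched.

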